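# Level a screw rest and lay a neck blank across

## Robot

A 6-joint arm with a two-finger parallel gripper is mounted at the origin on a cart in front of the work surface, level with it; the furniture and walls round the work are solid. World frame = base frame: x ahead of the robot, y to its left, z up, the work surface at z = 0. Lengths are in m, angles in degrees, forces in N, time in s.
With the tool pointing down it reaches from about 0.325 to 0.85 m from the base axis. Payload 15.5 kg.
Tool frame: the origin (TCP) lies at the very end of the fingers, on their centre line; the grasp point (between the pads) lies 19 mm behind it; y points along the fingers, x is the direction in which the jaws open and shut, and the axes are right-handed (so a half turn about y gives the same grasp; the last joint's range is limited). The gripper opens to 91 mm and grips with 3 to 60 N. Pads are 32 mm wide; open, the fingers measure 118 mm over their backs; the gripper's body (76 mm by 178 mm) begins 60 mm behind the grasp point.
Start: joints at [-78.237, 28.281, 77.091, -0, 74.628, -5.472], TCP at [0.185, -0.597, 0.214] pointing down, gripper open.
Joint ranges: [-166.48, 166.48], [-47.26, 123.95], [12.59, 153.08], [-70.14, 250.14], [6.76, 159.57], [-176.63, 176.63]. Speed limits (degrees/s): [108.29, 108.29, 147.25, 172.46, 172.46, 172.46].

## Interface

Orientations are given as [roll, pitch, yaw] about the fixed x, y, z axes, in that order (R = Rz(yaw) Ry(pitch) Rx(roll)).
In Python, from cell import sensors, read_camera, calibration, r gives the robot as it stands.
- The arm moves only by the shell command python3 -m inch 'ROWS' [FORCE]. ROWS is a JSON object of lists of equal length, an entry for each row: "delta_pos": the shift along the tool's x, y, z scaled (see below), a list of three; "turn": the turn, a rotation vector about the tool's x, y, z scaled (see below), a list of three; "gripper": the gripper's target within -1 to 1 (fully open at 1, half-way at 0, shut at -1). A call has exactly 10 rows; each row shifts and turns the commanded pose from where the row before left it, along the tool's axes as they then stand; what a row does not reach is not made up. The controller multiplies each number of a shift by 0.02 m and each number of a turn by 0.15 rad. A row lasts 1/8 s, in which the tool goes at most 62.5 mm and 10.7 degrees, less where a joint would pass 70% of its speed; a pose out of reach is approached as far as the arm can. A call with a number of a shift or a turn outside -1 to 1 is refused whole. A call with a gripper value outside its range is refused whole. The fingers move at their own pace and stop on an object; FORCE is the grip in N (left out, the last holds). Time passes only in rows, so rows that do not move let the fingers close, or fill a call up. It gives the time, the measured TCP pose, the force and the opening at its end, in the units of the state.
- sensors.read_state(): the state, without advancing time (a new reading comes with each control period).
- read_camera(name): name is "scene" or "top"; returns (picture, depth): 384x512x3 uint8, red, green, blue; 384x512 float32, m along the optical axis (not along the pixel's ray), 0 where there is no reading.
- calibration(name): a dict with "fx", "fy", "cx", "cy" (pixels), "origin" and "rotation" of the camera in the world. Camera axes: x right, y down, z forward; pixel columns grow to the right and rows downward; lengths in m; the calibration is good to about 2 mm. A picture is of the moment at which its call begins. calibration takes no time and is no camera call.
- r.sign_off(): hands the job in, once; it reports no verdict.
The state is a dict: "time_s": time; "qpos": joint angles; "qvel": joint speeds; "effort": joint torques, N m; "eef_pos": TCP position; "eef_rot": TCP orientation; "ft_force": force on the tool from outside, world axes, zero at the start; "wrist_torque": the same for the moment, N m; "opening": finger opening in m.
Only numpy, scipy, OpenCV 4.12 (cv2) and the standard library are available. Lean on these libraries where they do the work, as an engineer would, in place of code of your own. Each camera call takes 0.05 s, during which the arm holds its last target.

## Task

The neck blank has to lie level on the two bench rests. Wind the brass knurled collar of the screw rest up until its cork pad stands level with the cork pad of the plain rest, which is already clamped at the right height. Then lay the dark wooden neck blank flat across both pads, over the middle of each, and let go, leaving the other things on the bench where they are.

Things in the scene. Friction and masses are not known exactly. Their poses are not given: they have to be found in the camera images.
- collar (a joint): angle (rad) of the brass knurled collar, 45 mm across and 18 mm high, on the screw. Turning it counter-clockwise seen from above makes it grow and RAISES collar and pad, 12 mm per full turn (1.91 mm per rad). Range 0 (lowest) to 13.1. It turns with 0.1 N m (about 2 N pushed on its bar), stays where it is left, and does not turn when the pad is lifted or pressed with less than 40 N.
- bar_end (a point): centre of one of two black balls (17 mm) at the ends of the steel bar, 9 mm thick, that goes level straight through the collar; ball centres are 70 mm from the screw's axis, the second ball lies opposite the first. Turns and rises with the collar; its z is the height of the bar's middle. Push the bar sideways anywhere between collar and ball to spin the collar.
- screw_pad (a point): centre of the top face of the screw rest's round cork pad, 54 mm across, on the screw's vertical axis. It rises with the collar but does not turn; 43 mm above the bar's middle, joined to the collar by a sleeve 29 mm thick. 84 to 92 mm above the bench at the start. Below it a round grey base, 88 mm across and 19 mm high, is bolted to the bench.
- plain_pad (a point): centre of the top face of the plain rest's round cork pad (54 mm across), 97 to 108 mm above the bench; black clamp collar with a small red lever on a smooth post, same bolted base, locked at its height. The reference; does not move.
- neck_blank: loose dark wooden neck blank, a straight bar 360 mm long (its y axis), 36 mm wide (x), 22 mm high (z), 0.18 to 0.35 kg; origin at the centre of its underside. Lies flat on the bench at the start; can be grasped across its width at the middle. The two rests stand about 0.17 to 0.3 m apart.
- oilstone: dark oilstone in its wooden box, 62 x 170 x 32 mm, loose; leave it.
- phone: grey phone lying face down, 71 x 146 x 10 mm, loose; leave it.
- glue_brush: glue brush, 20 x 172 x 11 mm, loose; leave it.
- sanding_block: cork sanding block, 60 x 106 x 33 mm, loose; leave it.
- offcut_walnut: small dark walnut offcut, 36 x 62 x 26 mm, loose; leave it.

How it is judged (in metres and radians):
At the end, for the whole second after the job is handed in: The screw rest's pad is within 2.5 mm of the height of the plain rest's pad; the neck blank lies still on both pads, the same side up as it started, level within 0.02 rad, with the middle of each pad under it (z of screw_pad in the frame of plain_pad between -0.0025 and 0.0025 m and x of screw_pad in the frame of neck_blank between -0.018 and 0.018 m and x of plain_pad in the frame of neck_blank between -0.018 and 0.018 m and y of screw_pad in the frame of neck_blank between -0.18 and 0.18 m and y of plain_pad in the frame of neck_blank between -0.18 and 0.18 m and angle between neck_blank's own z axis and vertical below 0.02 rad and contact force between neck_blank and screw_rest above 0.1 N and contact force between neck_blank and plain_rest above 0.1 N and linear speed of neck_blank below 0.01 m/s); the robot touches nothing.
It fails at once if the oilstone, phone, glue brush, sanding block or walnut offcut is moved by more than 30 mm (distance of any of oilstone, phone, glue_brush, sanding_block, offcut_walnut from where it was at the start of the episode above 0.03 m).
It also fails if it takes over 70 s, if anything falls off the work surface, if the arm or the gripper's body presses on something with over 40 N, if the wrist force passes 120 N, or if a joint passes its speed limit or range.

## Working session

There is one attempt and no reset: what is moved stays moved. The work goes in short steps, Python scripts to look and compute and a shell command to move; the robot and the scene stay as the last step left them, time stands still between calls to the robot, and variables do not carry over. Pictures are saved under pics/ and viewed, and the job is handed in when it is done.

```bash
ls; mkdir -p pics; python3 - <<'E'
from cell import sensors, read_camera, calibration, r
import cv2,numpy as np
print(sensors.read_state())
for n in ("scene","top"):
    p,d=read_camera(n); cv2.imwrite(f"pics/{n}0.png",p[:,:,::-1]); np.save(f"{n}0.npy",d); print(n,calibration(n))
E
```

```text
pics
{'time_s': 0.0, 'qpos': array([-7.82382452e+01,  2.83152535e+01,  7.71276286e+01, -2.27720890e-04,
        7.46270264e+01, -5.47194727e+00]), 'qvel': array([ 0.05589757, -0.04622155, -0.06100836, -0.01362122,  0.03213685,
       -0.03234117]), 'effort': array([-2.61508438e-03, -8.78813624e+01, -3.81862664e+01,  7.03200325e-02,
        5.32591296e-02, -9.36345623e-05]), 'eef_pos': array([ 0.18509114, -0.59656938,  0.21333131]), 'eef_rot': array([-8.99935521e+01,  6.96108853e-02, -7.27662335e+01]), 'ft_force': array([-0.07440192, -0.36236074, -0.15521307]), 'wrist_torque': array([-0.02296886,  0.05596114,  0.03550046]), 'opening': 0.09096745625198545}
scene {'fx': 364.4945581018193, 'fy': 364.4945581018193, 'cx': 255.58941611137095, 'cy': 192.64223198583008, 'origin': array([-0.00320197,  0.5166562 ,  0.80884854]), 'rotation': array([-132.73571659,   -0.38351531, -135.12806062])}
top {'fx': 448.9574078251265, 'fy': 448.9574078251265, 'cx': 259.19946908615566, 'cy': 189.47027260605404, 'origin': array([ 0.37990689, -0.01642473,  1.66179649]), 'rotation': array([-173.76793403,   -0.95128254,  -88.71502206])}
```

View pics/scene0.png

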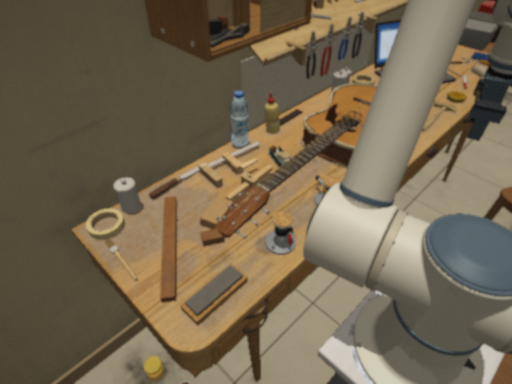

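View pics/top0.png

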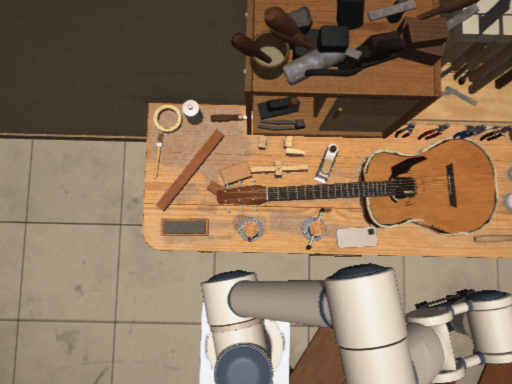

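```bash
cat > h.py <<'E'
import numpy as np,cv2
from scipy.spatial.transform import Rotation as R
from cell import sensors, read_camera, calibration, r
def cam(n):
    c=calibration(n); return c,R.from_euler('xyz',c['rotation'],degrees=True).as_matrix(),np.array(c['origin'])
def ray(n,u,v):
    c,M,o=cam(n); d=np.array([(u-c['cx'])/c['fx'],(v-c['cy'])/c['fy'],1.0]); return o,M@d
def onz(n,u,v,z):
    o,d=ray(n,u,v); return o+d*(z-o[2])/d[2]
def proj(n,p):
    c,M,o=cam(n); q=M.T@(np.array(p)-o); return q[0]/q[2]*c['fx']+c['cx'],q[1]/q[2]*c['fy']+c['cy']
def cloud(n,d):
    c,M,o=cam(n); v,u=np.mgrid[:384,:512]
    return o+(np.stack([(u-c['cx'])/c['fx'],(v-c['cy'])/c['fy'],np.ones_like(u)],-1)*d[...,None])@M.T
def st():
    s=sensors.read_state(); print('t%.2f'%s['time_s'],'p',s['eef_pos'].round(4),'r',s['eef_rot'].round(1),'q',s['qpos'].round(1),'F',s['ft_force'].round(1),'op',round(s['opening'],4)); return s
E
python3 - <<'E'
from h import *
st()
p=cv2.imread('pics/top0.png'); cv2.imwrite('pics/z1.png',cv2.resize(p[100:260,145:385],None,fx=3.3,fy=3.3,interpolation=cv2.INTER_CUBIC))
p=cv2.imread('pics/scene0.png'); cv2.imwrite('pics/z2.png',cv2.resize(p[160:330,180:340],None,fx=3.5,fy=3.5,interpolation=cv2.INTER_CUBIC))
C=cloud('top',np.load('top0.npy'))
for u,v in [(250,229),(314,229),(314,211),(314,247),(200,165),(160,235),(355,237),(280,192),(236,173),(235,192),(327,160)]: print(u,v,C[v,u].round(4))
E
```

```text
t0.10 p [ 0.1851 -0.5966  0.2134] r [-90.    0.1 -72.8] q [-78.2  28.3  77.1  -0.   74.6  -5.5] F [ 0.7  0.6 -1.7] op 0.0907
250 229 [ 0.4125 -0.0097  0.0979]
314 229 [ 0.4178 -0.2337  0.0875]
314 211 [ 0.4863 -0.2447  0.0029]
314 247 [ 0.354  -0.246   0.0025]
200 165 [0.646  0.1814 0.0163]
160 235 [ 0.3851  0.3204 -0.0006]
355 237 [ 0.3939 -0.3952  0.0114]
280 192 [ 0.5435 -0.1113  0.1033]
236 173 [0.618  0.0471 0.0257]
235 192 [0.5412 0.0463 0.0887]
327 160 [ 0.3799 -0.0164  1.6618]
```

View pics/z1.png

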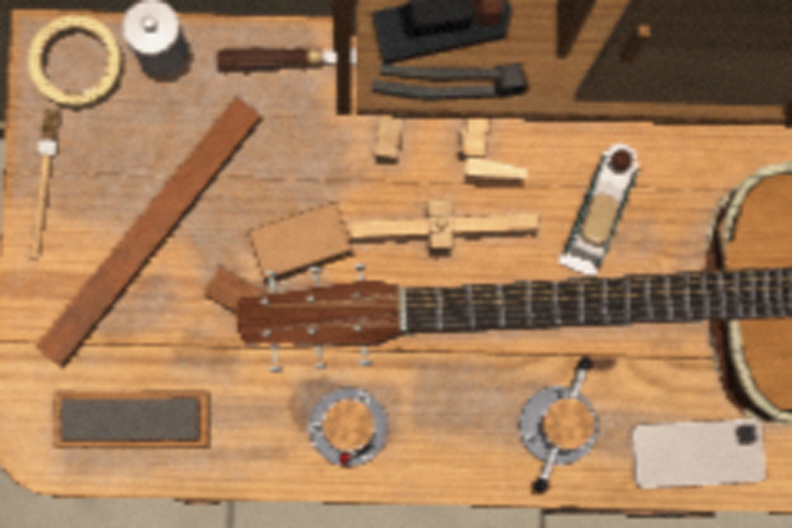

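View pics/z2.png

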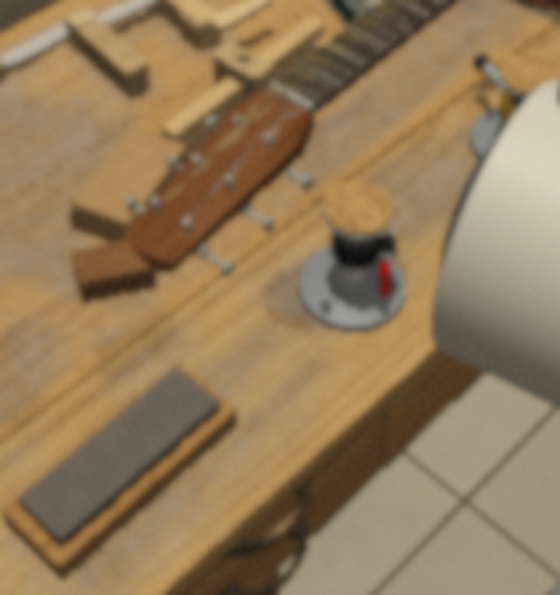

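```bash
python3 - <<'E'
from h import *
img=cv2.imread('pics/top0.png'); D=np.load('top0.npy')
C=cloud('top',D)
bench=C[150:160,225:240] ; 
for nm,(x0,y0) in dict(plain=(.4125,-.0097),screw=(.418,-.234)).items():
    m=(np.hypot(C[...,0]-x0,C[...,1]-y0)<.045)&(C[...,2]>.075)&(C[...,2]<.125)
    P=C[m]; v,u=np.nonzero(m); print(nm,len(P),np.median(P,0).round(4),P.min(0).round(4),P.max(0).round(4),'sd',P[:,2].std().round(4),u.mean(),v.mean())
    for z in (np.median(P[:,2]),): print(onz('top',u.mean(),v.mean(),z).round(4))
    ring=(np.hypot(C[...,0]-x0,C[...,1]-y0)<.1)&(np.hypot(C[...,0]-x0,C[...,1]-y0)>.06); print('bench',np.median(C[ring][:,2]).round(4))
# blank
hsv=cv2.cvtColor(img,cv2.COLOR_BGR2HSV)
print(hsv[165,200],hsv[185,180],hsv[165,170],hsv[180,215])
reg=(C[...,0]>.5)&(C[...,1]>.09)&(C[...,1]<.33)&(C[...,2]>.012)&(C[...,2]<.05)&(C[...,0]<.8)
n,l,s,c=cv2.connectedComponentsWithStats(reg.astype('u1'))
for i in range(1,n):
    if s[i,4]>40:
        P=C[l==i]; rr=cv2.minAreaRect(P[:,:2].astype('f4')*1000); print(s[i],rr,np.median(P[:,2]))
# objects near
def zmap(x0,x1,y0,y1):
    m=(C[...,0]>x0)&(C[...,0]<x1)&(C[...,1]>y0)&(C[...,1]<y1); P=C[m]; print((x0,x1,y0,y1),'zmax',P[:,2].max().round(4), P[P[:,2].argmax()].round(3))
zmap(.49,.56,-.35,.1);zmap(.48,.51,-.35,.1);zmap(.36,.7,-.42,-.3); zmap(.5,.7,0,.1)
E
```

```text
plain 203 [ 0.4155 -0.0102  0.0999] [ 0.3882 -0.0376  0.0888] [0.4405 0.0147 0.1071] sd 0.0036 250.35960591133005 228.40886699507388
[ 0.4146 -0.0109  0.0999]
bench 0.0007
screw 191 [ 0.4217 -0.2444  0.0876] [ 0.397  -0.2693  0.0784] [ 0.4498 -0.2188  0.0955] sd 0.0035 317.09424083769636 227.90052356020942
[ 0.4219 -0.2445  0.0876]
bench 0.0021
[ 10 119  79] [ 11 158 155] [ 14 107 190] [ 12 109 183]
[161 123  20  10  84] ((780.8865966796875, 293.9132385253906), (22.685619354248047, 71.66709899902344), 16.24732208251953) 0.0245386213590969
[158 129  67  75 922] ((634.48388671875, 215.70037841796875), (44.25746536254883, 348.51043701171875), 54.16400909423828) 0.02152920543073944
[207 181  17  13 120] ((561.3305053710938, 122.51490020751953), (52.413108825683594, 35.80773162841797), 61.429115295410156) 0.02553315433102865
(0.49, 0.56, -0.35, 0.1) zmax 0.1112 [ 0.558 -0.295  0.111]
(0.48, 0.51, -0.35, 0.1) zmax 0.0946 [ 0.507 -0.028  0.095]
(0.36, 0.7, -0.42, -0.3) zmax 0.826 [ 0.69  -0.331  0.826]
(0.5, 0.7, 0, 0.1) zmax 0.9634 [0.698 0.017 0.963]
```

```bash
python3 - <<'E'
from h import *
img=cv2.imread('pics/top0.png'); g=img.max(2)
sub=(g<60).astype('u1')
n,l,s,c=cv2.connectedComponentsWithStats(sub[195:265,280:340])
for i in range(1,n):
    if s[i,4]>3:
        u,v=c[i]+[280,195]; print(s[i],(u,v),onz('top',u,v,.047).round(4))
E
```

```text
[1 0 6 3 9] (np.float64(283.77777777777777), np.float64(195.77777777777777)) [ 0.536  -0.1287  0.047 ]
[9 0 6 2 7] (np.float64(291.57142857142856), np.float64(195.85714285714286)) [ 0.5364 -0.1569  0.047 ]
[19  1  5  3 11] (np.float64(301.1818181818182), np.float64(197.0)) [ 0.5331 -0.1917  0.047 ]
[27  0  5  2  6] (np.float64(309.3333333333333), np.float64(195.83333333333334)) [ 0.5381 -0.2212  0.047 ]
[35  0  5  2 10] (np.float64(317.0), np.float64(195.5)) [ 0.5399 -0.249   0.047 ]
[43  0  4  1  4] (np.float64(324.5), np.float64(195.0)) [ 0.5424 -0.2762  0.047 ]
[56  0  4  2  5] (np.float64(337.4), np.float64(195.4)) [ 0.5421 -0.3231  0.047 ]
[9 3 7 2 9] (np.float64(291.6666666666667), np.float64(198.33333333333334)) [ 0.5274 -0.1574  0.047 ]
[27  3  4  1  4] (np.float64(308.5), np.float64(198.0)) [ 0.5301 -0.2183  0.047 ]
[42  2  6  1  6] (np.float64(324.5), np.float64(197.0)) [ 0.5351 -0.2763  0.047 ]
[50  2  4  1  4] (np.float64(331.5), np.float64(197.0)) [ 0.5357 -0.3017  0.047 ]
[41 14  3  3  7] (np.float64(322.0), np.float64(209.71428571428572)) [ 0.4888 -0.2676  0.047 ]
[27 50  3  4 10] (np.float64(308.0), np.float64(246.8)) [ 0.3549 -0.2183  0.047 ]
```

```bash
python3 -m inch '{"delta_pos":[[-0.98,0,0.98],[-0.98,0,0.98],[-0.98,0,0.98],[-0.98,0,0.98],[-0.98,0,0.98],[-0.98,0,0.98],[-0.98,0,0.98],[-0.98,0,0.98],[-0.98,0,0.98],[-0.98,0,0.98]],"turn":[[0,0,0],[0,0,0],[0,0,0],[0,0,0],[0,0,0],[0,0,0],[0,0,0],[0,0,0],[0,0,0],[0,0,0]],"gripper":[-0.35,-0.35,-0.35,-0.35,-0.35,-0.35,-0.35,-0.35,-0.35,-0.35]}' 20
```

```text
time_s: 1.35
eef_pos: [0.3146, -0.3507, 0.2137]
eef_rot: [-90.0, 0.0, -72.8]
ft_force: [0.5, 0.3, -0.3]
opening: 0.0298
```

```bash
cat >> h.py <<'E'
def to(x,y,z,yaw):
    "units left: tool-frame shift (no turn) and the turn about tool y, from present measured pose"
    s=st(); Rm=R.from_euler('xyz',s['eef_rot'],degrees=True); T=R.from_euler('xyz',[-90,0,yaw],degrees=True)
    print('shift units',(Rm.inv().apply(np.array([x,y,z])-s['eef_pos'])/.02).round(2),'turn units',((Rm.inv()*T).as_rotvec()/.15).round(2))
    print('shift units after turn',(T.inv().apply(np.array([x,y,z])-s['eef_pos'])/.02).round(2))
E
python3 -c "
from h import *
to(.379,-.228,.12,-110)"
```

```text
t1.35 p [ 0.3146 -0.3507  0.2137] r [-90.    0.  -72.8] q [-55.4  16.   98.    0.   66.   17.4] F [ 0.5  0.3 -0.3] op 0.0298
shift units [-4.9   4.69  4.9 ] turn units [ 0.    4.33 -0.  ]
shift units after turn [-6.87  4.69  0.93]
```

```bash
python3 -m inch '{"delta_pos":[[-0.98,0,0.98],[-0.98,0,0.98],[-0.98,0,0.98],[-0.98,0,0.98],[-0.98,0,0.98],[0,0.94,0],[0,0.94,0],[0,0.94,0],[0,0.94,0],[0,0.94,0]],"turn":[[0,0,0],[0,0,0],[0,0,0],[0,0,0],[0,0,0],[0,0.87,0],[0,0.87,0],[0,0.87,0],[0,0.87,0],[0,0.87,0]],"gripper":[-0.35,-0.35,-0.35,-0.35,-0.35,-0.35,-0.35,-0.35,-0.35,-0.35]}' 20
python3 - <<'E'
from h import *
for n in ("scene","top"):
    p,d=read_camera(n); cv2.imwrite(f"pics/{n}1.png",p[:,:,::-1]); np.save(f"{n}1.npy",d)
p=cv2.imread('pics/top1.png'); a=cv2.resize(p[180:270,210:390],None,fx=4,fy=4,interpolation=cv2.INTER_CUBIC)
cv2.imwrite('pics/z3.png',a)
to(.379,-.228,.040,-110)
E
```

```text
time_s: 2.6
eef_pos: [0.3788, -0.229, 0.1193]
eef_rot: [-90.0, 0.0, -110.4]
ft_force: [-0.5, -0.8, -0.0]
opening: 0.0297
t2.70 p [ 0.378  -0.2283  0.1185] r [-9.020e+01  1.000e-01 -1.103e+02] q [-38.9  21.9 108.5   0.   49.7  71.4] F [-1.1 -0.1 -0.3] op 0.0302
shift units [-0.03  3.93  0.05] turn units [ 0.02 -0.03 -0.01]
shift units after turn [-0.03  3.93  0.04]
```

View pics/z3.png

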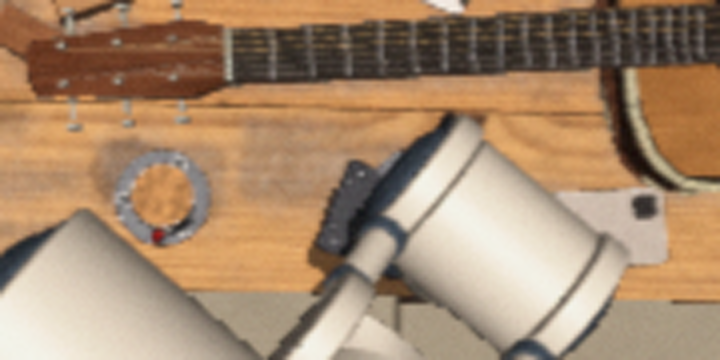

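View pics/scene1.png

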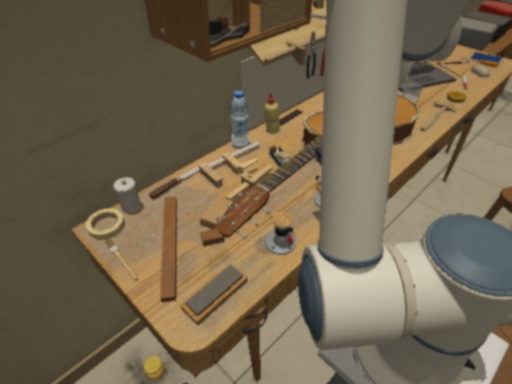

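```bash
python3 -m inch '{"delta_pos":[[0,0.79,0],[0,0.79,0],[0,0.79,0],[0,0.79,0],[0,0.77,0],[0,0,0],[0.345,-0.015,0.026],[0.345,-0.015,0.026],[0.345,-0.015,0.026],[0.345,-0.015,0.026]],"turn":[[0,0,0],[0,0,0],[0,0,0],[0,0,0],[0,0,0],[0,0,0],[0,-1,0],[0,-1,0],[0,-1,0],[0,-1,0]],"gripper":[-0.35,-0.35,-0.35,-0.35,-0.35,-0.6,-0.6,-0.6,-0.6,-0.6]}' 10
python3 - <<'E'
from h import *
s=st(); a=np.radians(s['eef_rot'][2]-90-180+90+90)  
d=s['eef_pos'][:2]-[.422,-.2437]; print('radius',np.hypot(*d),'ang',np.degrees(np.arctan2(d[1],d[0])),'yaw-implied',s['eef_rot'][2]-90)
E
```

```text
time_s: 3.95
eef_pos: [0.3777, -0.2566, 0.0436]
eef_rot: [-90.0, -0.0, -75.4]
ft_force: [1.2, 2.1, -0.4]
opening: 0.0183
t3.95 p [ 0.3777 -0.2566  0.0436] r [-90.   -0.  -75.4] q [-41.7  30.7 110.7   0.   38.6  33.7] F [ 1.2  2.1 -0.4] op 0.0183
radius 0.04611341697480231 ang -163.76799900823278 yaw-implied -165.3816340611762
```

```bash
python3 -m inch '{"delta_pos":[[0.345,0.03,0.026],[0.345,0.03,0.026],[0.345,0.03,0.026],[0.345,-0.015,0.026],[0.345,-0.015,0.026],[0.345,-0.015,0.026],[0.345,-0.015,0.026],[0.345,-0.015,0.026],[0.345,-0.015,0.026],[0.345,-0.015,0.026]],"turn":[[0,-1,0],[0,-1,0],[0,-1,0],[0,-1,0],[0,-1,0],[0,-1,0],[0,-1,0],[0,-1,0],[0,-1,0],[0,-1,0]],"gripper":[-0.6,-0.6,-0.6,-0.6,-0.6,-0.6,-0.6,-0.6,-0.6,-0.6]}' 10
cat >> h.py <<'E'
def rad():
    s=st(); d=s['eef_pos'][:2]-[.422,-.2437]; print('radius',np.hypot(*d).round(4),'ang',np.degrees(np.arctan2(d[1],d[0])).round(1),'yaw-90',s['eef_rot'][2]-90)
E
python3 -c "
from h import *
rad()"
```

```text
time_s: 5.2
eef_pos: [0.4303, -0.29, 0.0438]
eef_rot: [-90.0, 0.0, 10.6]
ft_force: [-2.8, 2.9, -0.1]
opening: 0.0178
t5.20 p [ 0.4303 -0.29    0.0438] r [-90.    0.   10.6] q [-40.6  33.6 101.9   0.   44.5 -51.2] F [-2.8  2.9 -0.1] op 0.0178
radius 0.047 ang -79.8 yaw-90 -79.43250139354228
```

```bash
python3 -m inch '{"delta_pos":[[0.345,-0.015,0.028],[0.345,-0.015,0.028],[0.345,-0.015,0.028],[0.345,-0.015,0.028],[0.345,-0.015,0.028],[0.345,-0.015,0.028],[0.345,-0.015,0.028],[0.345,-0.015,0.028],[0.345,-0.015,0.028],[0.345,-0.015,0.028]],"turn":[[0,-1,0],[0,-1,0],[0,-1,0],[0,-1,0],[0,-1,0],[0,-1,0],[0,-1,0],[0,-1,0],[0,-1,0],[0,-1,0]],"gripper":[-0.6,-0.6,-0.6,-0.6,-0.6,-0.6,-0.6,-0.6,-0.6,-0.6]}' 10
python3 -c "
from h import *
rad()"
```

```text
time_s: 6.45
eef_pos: [0.4685, -0.24, 0.0471]
eef_rot: [-90.1, 0.1, 96.5]
ft_force: [-0.1, -2.1, -1.2]
opening: 0.0184
t6.45 p [ 0.4685 -0.24    0.0471] r [-90.1   0.1  96.5] q [ -33.6   33.7  100.8   -0.    45.4 -130.1] F [-0.1 -2.1 -1.2] op 0.0184
radius 0.0466 ang 4.5 yaw-90 6.516623887434918
```

```bash
python3 -m inch '{"delta_pos":[[0,0,0],[0,-1,0],[0,-1,0],[0,-1,0],[0,-1,0],[0,0,0.93],[0,0,0.93],[0,0,0.93],[0,0,0.93],[0,0,0.93]],"turn":[[0,0,0],[0,0,0],[0,0,0],[0,0,0],[0,0,0],[0,0,0],[0,0,0],[0,0,0],[0,0,0],[0,0,0]],"gripper":[-0.3,-0.3,-0.3,-0.3,-0.3,-0.3,-0.3,-0.3,-0.3,-0.3]}' 10
python3 -m inch '{"delta_pos":[[0,0,0],[0,0,0],[0,0,0],[0,0,0],[0,0,0],[0,0,0],[0,0,0],[0,0,0],[0,0,0],[0,0,0]],"turn":[[0,1,0],[0,1,0],[0,1,0],[0,1,0],[0,1,0],[0,1,0],[0,1,0],[0,1,0],[0,1,0],[0,1,0]],"gripper":[-0.3,-0.3,-0.3,-0.3,-0.3,-0.3,-0.3,-0.3,-0.3,-0.3]}' 10
python3 -m inch '{"delta_pos":[[0,0,0],[0,0,0],[0,0,0],[0,0,0],[0,0,0],[0,0,0],[0,0,0],[0,0,0],[0,0,0],[0,0,0]],"turn":[[0,1,0],[0,1,0],[0,1,0],[0,1,0],[0,1,0],[0,1,0],[0,1,0],[0,1,0],[0,1,0],[0,1,0]],"gripper":[-0.3,-0.3,-0.3,-0.3,-0.3,-0.3,-0.3,-0.3,-0.3,-0.3]}' 10
python3 - <<'E'
from h import *
p,d=read_camera('top'); cv2.imwrite("pics/top2.png",p[:,:,::-1])
p,d=read_camera('scene'); cv2.imwrite("pics/scene2.png",p[:,:,::-1])
p=cv2.imread('pics/top2.png'); a=cv2.resize(p[180:270,210:390],None,fx=4,fy=4,interpolation=cv2.INTER_CUBIC)
cv2.imwrite('pics/z4.png',a)
to(.376,-.2445,.047,-89)
E
```

```text
time_s: 7.7
eef_pos: [0.3739, -0.2497, 0.1256]
eef_rot: [-90.0, -0.0, 96.1]
ft_force: [-0.1, -0.3, -0.4]
opening: 0.0318
time_s: 8.95
eef_pos: [0.3746, -0.2498, 0.1257]
eef_rot: [-90.0, 0.0, 9.9]
ft_force: [0.5, 0.9, -0.2]
opening: 0.0322
time_s: 10.2
eef_pos: [0.3746, -0.2498, 0.1258]
eef_rot: [-90.0, 0.0, -76.1]
ft_force: [-0.7, 0.1, -0.2]
opening: 0.032
t10.30 p [ 0.3747 -0.2498  0.1258] r [-90.    0.  -75.9] q [-41.3  21.7 107.1   0.   51.2  34.6] F [-0.   0.5 -0.4] op 0.0324
shift units [-0.24  3.94  0.13] turn units [ 0.    1.52 -0.  ]
shift units after turn [-0.26  3.94  0.07]
```

View pics/z4.png

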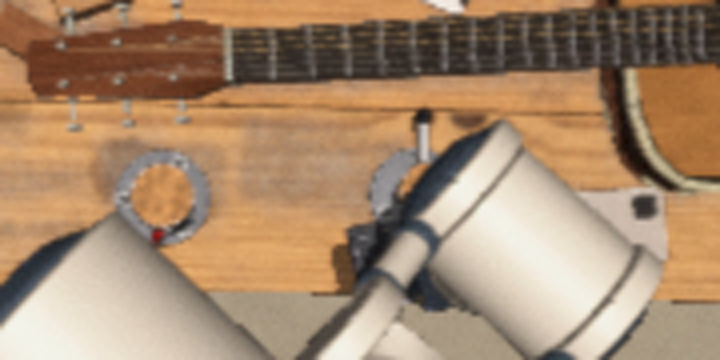

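```bash
python3 -m inch '{"delta_pos":[[-0.13,0,0.04],[-0.13,0,0.04],[0,0.985,0],[0,0.985,0],[0,0.985,0],[0,0.985,0],[0,0,0],[0.345,-0.015,0.026],[0.345,-0.015,0.026],[0.345,-0.015,0.026]],"turn":[[0,0.76,0],[0,0.76,0],[0,0,0],[0,0,0],[0,0,0],[0,0,0],[0,0,0],[0,-1,0],[0,-1,0],[0,-1,0]],"gripper":[-0.3,-0.3,-0.3,-0.3,-0.3,-0.3,-0.6,-0.6,-0.6,-0.6]}' 10
python3 -c "
from h import *
rad()"
```

```text
time_s: 11.55
eef_pos: [0.3808, -0.2644, 0.0487]
eef_rot: [-90.0, 0.0, -62.6]
ft_force: [0.2, 2.0, -2.3]
opening: 0.0182
t11.55 p [ 0.3808 -0.2644  0.0487] r [-90.    0.  -62.6] q [-42.2  30.4 109.5   0.   40.1  20.5] F [ 0.2  2.  -2.3] op 0.0182
radius 0.0461 ang -153.4 yaw-90 -152.64740378002784
```

```bash
python3 -m inch '{"delta_pos":[[0.345,0,0.026],[0.345,0,0.026],[0.345,-0.015,0.026],[0.345,-0.015,0.026],[0.345,-0.015,0.026],[0.345,-0.015,0.026],[0.345,-0.015,0.026],[0.345,-0.015,0.026],[0.345,-0.015,0.026],[0.345,-0.015,0.026]],"turn":[[0,-1,0],[0,-1,0],[0,-1,0],[0,-1,0],[0,-1,0],[0,-1,0],[0,-1,0],[0,-1,0],[0,-1,0],[0,-1,0]],"gripper":[-0.6,-0.6,-0.6,-0.6,-0.6,-0.6,-0.6,-0.6,-0.6,-0.6]}' 10
python3 -m inch '{"delta_pos":[[0.345,-0.015,0.028],[0.345,-0.015,0.028],[0.345,-0.015,0.028],[0.345,-0.015,0.028],[0.345,-0.015,0.028],[0.345,-0.015,0.028],[0.345,-0.015,0.028],[0.345,-0.015,0.028],[0.14,-0.015,0.01],[0,0,0]],"turn":[[0,-1,0],[0,-1,0],[0,-1,0],[0,-1,0],[0,-1,0],[0,-1,0],[0,-1,0],[0,-1,0],[0,-0.4,0],[0,0,0]],"gripper":[-0.6,-0.6,-0.6,-0.6,-0.6,-0.6,-0.6,-0.6,-0.6,-0.3]}' 10
python3 -c "
from h import *
rad()"
```

```text
time_s: 12.8
eef_pos: [0.4401, -0.2861, 0.0513]
eef_rot: [-90.0, -0.0, 23.3]
ft_force: [-1.7, -0.4, -0.0]
opening: 0.018
time_s: 14.05
eef_pos: [0.4678, -0.2391, 0.0539]
eef_rot: [-90.0, 0.0, 95.2]
ft_force: [0.7, -0.2, 0.8]
opening: 0.0252
t14.05 p [ 0.4678 -0.2391  0.0539] r [-90.    0.   95.2] q [ -33.6   33.   100.7   -0.    46.3 -128.8] F [ 0.7 -0.2  0.8] op 0.0252
radius 0.046 ang 5.7 yaw-90 5.166395715123244
```

```bash
python3 -m inch '{"delta_pos":[[0,-0.9,0],[0,-1,0],[0,-1,0],[0,-1,0],[0.7,-1,-0.3],[1,-1,-0.47],[1,-0.5,-0.47],[1,0,-0.47],[1,0,-0.47],[1,0,-0.47]],"turn":[[0,0,0],[0,0,0],[0,0,0],[0,0,0],[0,0,0],[0,0,0],[0,0,0],[0,0,0],[0,0,0],[0,0,0]],"gripper":[-0.3,-0.3,-0.3,-0.3,0.2,0.5,0.5,0.5,0.5,0.5]}' 10
python3 -m inch '{"delta_pos":[[1,0,-0.47],[1,0,-0.47],[1,0,-0.47],[1,0,-0.47],[1,0,-0.47],[1,0,-0.47],[1,0,-0.47],[1,0,-0.47],[1,0,-0.47],[1,0,-0.47]],"turn":[[0,0,0],[0,0,0],[0,0,0],[0,0,0],[0,0,0],[0,0,0],[0,0,0],[0,0,0],[0,0,0],[0,0,0]],"gripper":[0.5,0.5,0.5,0.5,0.5,0.5,0.5,0.5,0.5,0.5]}' 10
python3 - <<'E'
from h import *
for n in ("scene","top"):
    p,d=read_camera(n); cv2.imwrite(f"pics/{n}3.png",p[:,:,::-1]); np.save(f"{n}3.npy",d)
to(.634,.216,.12,54)
E
```

```text
time_s: 15.3
eef_pos: [0.5105, -0.1202, 0.1816]
eef_rot: [-90.0, 0.0, 95.0]
ft_force: [0.1, -0.0, 0.4]
opening: 0.0684
time_s: 16.55
eef_pos: [0.5868, 0.088, 0.1811]
eef_rot: [-90.0, -0.0, 95.1]
ft_force: [0.4, -0.3, -0.4]
opening: 0.0681
t16.65 p [0.5871 0.089  0.181 ] r [-90.   -0.   95.2] q [  2.8  27.7  84.    0.   68.3 -92.3] F [ 0.4  0.7 -0.3] op 0.0686
shift units [ 6.11  3.05 -2.9 ] turn units [0.   4.79 0.  ]
shift units after turn [6.52 3.05 1.84]
```

View pics/top3.png

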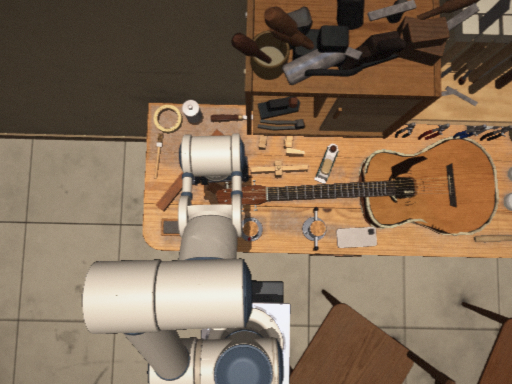

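View pics/scene3.png

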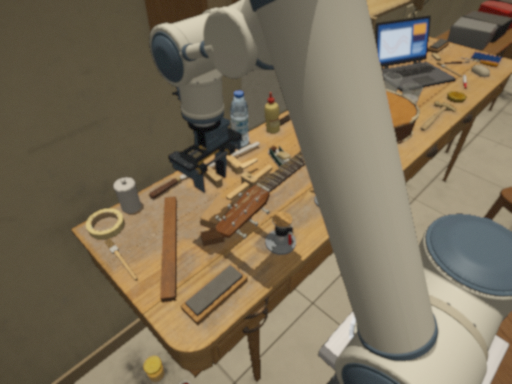

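```bash
python3 - <<'E'
from h import *
D0=np.load('top0.npy'); C0=cloud('top',D0)
cs=[cloud('top',read_camera('top')[1]) for _ in range(6)]+[cloud('top',np.load('top3.npy'))]
def disc(C,x0,y0,z0,r=.022):
    m=(np.hypot(C[...,0]-x0,C[...,1]-y0)<r)&(abs(C[...,2]-z0)<.015); return np.median(C[m][:,2]),C[m][:,2].mean(),m.sum()
print('screw0',disc(C0,.422,-.244,.0876)); print('plain0',disc(C0,.4146,-.0109,.0999)); C1=cloud('top',np.load('top1.npy')); print('plain1',disc(C1,.4146,-.0109,.0999))
for C in cs: print('screw',disc(C,.422,-.244,.1))
print('plain?',disc(cs[0],.4146,-.0109,.0999))
# bench plane
for C in (C0,cs[0]):
  for x in (.345,.38,.42,.47):
    print([ (y,round(float(np.median(C[(np.abs(C[...,0]-x)<.012)&(np.abs(C[...,1]-y)<.02)][:,2])*1000),1)) for y in (-.33,-.15,-.12,-.09,.06,.08)])
E
```

```text
screw0 (np.float64(0.08769130410324522), np.float64(0.08742355941127018), np.int64(124))
plain0 (np.float64(0.1001544427569897), np.float64(0.10009073337370535), np.int64(124))
plain1 (np.float64(0.1000306114598235), np.float64(0.09980448802001017), np.int64(124))
screw (np.float64(0.10048653821503262), np.float64(0.100374950137817), np.int64(125))
screw (np.float64(0.10055187149595257), np.float64(0.10064335336875925), np.int64(126))
screw (np.float64(0.1006516159603903), np.float64(0.10047758963138696), np.int64(127))
screw (np.float64(0.10068443868743326), np.float64(0.10065834678659799), np.int64(126))
screw (np.float64(0.10036372531301585), np.float64(0.10092975068844433), np.int64(124))
screw (np.float64(0.10054370129267975), np.float64(0.10048863592134959), np.int64(125))
screw (np.float64(0.1011101188775243), np.float64(0.10087888656002357), np.int64(126))
plain? (np.float64(0.0997811763586367), np.float64(0.10004472877329021), np.int64(123))
[(-0.33, 0.7), (-0.15, 1.1), (-0.12, 1.3), (-0.09, 0.1), (0.06, 0.5), (0.08, 0.7)]
[(-0.33, 4.7), (-0.15, 0.8), (-0.12, -0.5), (-0.09, 0.6), (0.06, 0.3), (0.08, 1.2)]
[(-0.33, 4.1), (-0.15, 0.9), (-0.12, -0.5), (-0.09, 0.3), (0.06, 0.9), (0.08, 0.2)]
[(-0.33, 0.3), (-0.15, 0.6), (-0.12, 0.7), (-0.09, -0.4), (0.06, 1.4), (0.08, 1.3)]
[(-0.33, 1.4), (-0.15, 1.2), (-0.12, 0.9), (-0.09, 1.9), (0.06, 774.9), (0.08, 774.2)]
[(-0.33, 5.5), (-0.15, 0.4), (-0.12, 0.3), (-0.09, 0.0), (0.06, 727.2), (0.08, 729.3)]
[(-0.33, 3.8), (-0.15, 0.5), (-0.12, 1.0), (-0.09, 0.4), (0.06, 669.9), (0.08, 674.2)]
[(-0.33, 0.6), (-0.15, 1.3), (-0.12, 1.3), (-0.09, 1.4), (0.06, nan), (0.08, nan)]
  return _methods._mean(a, axis=axis, dtype=dtype,
  ret = ret.dtype.type(ret / rcount)
```

```bash
python3 -m inch '{"delta_pos":[[0.88,0.2,-0.42],[0.88,0.2,-0.42],[0.88,0.4,-0.42],[0.88,0.5,-0.42],[0.88,0.5,-0.42],[0.88,0.5,-0.42],[0.88,0.5,-0.42],[0,0,0],[0,0,0],[0,0,0]],"turn":[[0,0,0],[0,0,0],[0,0,0],[0,0,0],[0,0,0],[0,0.8,0],[0,0.8,0],[0,1,0],[0,1,0],[0,1,0]],"gripper":[0.5,0.5,0.5,0.5,0.5,0.5,0.5,0.5,0.5,0.5]}' 10
python3 - <<'E'
from h import *
for n in ("scene",):
    p,d=read_camera(n); cv2.imwrite(f"pics/{n}4.png",p[:,:,::-1])
p=cv2.imread('pics/scene4.png'); cv2.imwrite('pics/z5.png',cv2.resize(p[110:310,80:280],None,fx=3,fy=3,interpolation=cv2.INTER_CUBIC))
for n in ('scene','top'):
    im=cv2.imread(f'pics/{n}0.png'); h=cv2.cvtColor(im,cv2.COLOR_BGR2HSV)
    m=((h[...,0]<12)&(h[...,1]>90)&(h[...,2]>40)&(h[...,2]<150)).astype('u1')
    # near expected centre line
    u,v=proj(n,[.634,.216,.022]); k,l,s,c=cv2.connectedComponentsWithStats(m); i=l[int(round(v)),int(round(u))]; print(n,i,s[i],c[i],(u,v),onz(n,*c[i],.022 if n=='top' else .018).round(4))
    yy,xx=np.nonzero(l==i); P=np.array([onz(n,a,b,.018)[:2] for a,b in zip(xx,yy)]); rr=cv2.minAreaRect((P*1000).astype('f4')); print(rr)
to(.634,.216,.005,54)
E
```

```text
time_s: 18.2
eef_pos: [0.6362, 0.2146, 0.1242]
eef_rot: [-90.0, 0.0, 55.3]
ft_force: [-0.2, 0.7, -0.2]
opening: 0.0686
scene 0 [     0      0    512    384 195765] [255.11929609 191.92432253] (np.float64(168.10333858724493), np.float64(238.06948287184264)) [ 0.6004 -0.095   0.018 ]Traceback (most recent call last):
  File "<stdin>", line 10, in <module>
  File "h.py", line 9, in onz
    o,d=ray(n,u,v); return o+d*(z-o[2])/d[2]
        ~~~^^^^^^^
  File "h.py", line 7, in ray
    c,M,o=cam(n); d=np.array([(u-c['cx'])/c['fx'],(v-c['cy'])/c['fy'],1.0]); return o,M@d
          ~~~^^^
  File "h.py", line 5, in cam
    c=calibration(n); return c,R.from_euler('xyz',c['rotation'],degrees=True).as_matrix(),np.array(c['origin'])
ValueError: time passes only in moves, steps and waits
```

View pics/z5.png

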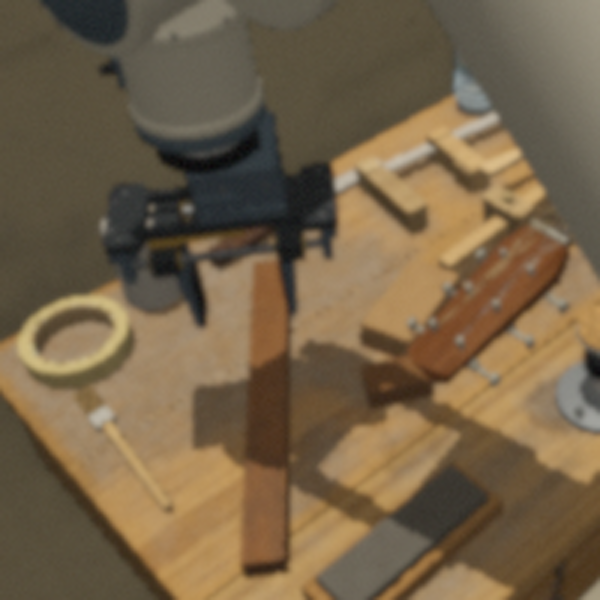

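```bash
python3 - <<'E'
from h import *
a=onz('scene',169.7,197.5,.022); b=onz('scene',168.2,294.5,.022); print(a,b,(a+b)/2,np.linalg.norm(a-b),np.degrees(np.arctan2(*(a-b)[1::-1])))
to(.634,.216,.006,54)
E
```

```text
[0.76719938 0.11623556 0.022     ] [0.48565583 0.32013088 0.022     ] [0.6264276  0.21818322 0.022     ] 0.3476205786546564 -35.91225389597363
t18.25 p [0.6362 0.2145 0.1243] r [-90.    0.   54.8] q [ 13.5  37.   75.6   0.   67.5 -41.3] F [-0.4 -1.   0.1] op 0.0686
shift units [-0.    5.91  0.13] turn units [-0.   0.1 -0. ]
shift units after turn [-0.    5.91  0.13]
```

```bash
python3 -m inch '{"delta_pos":[[0,0.98,0.1],[0,0.98,0.1],[0,0.98,0.1],[0,0.98,0],[0,0.98,0],[0,0.98,0],[0,0,0],[0,0,0],[0,0,0],[0,0,0]],"turn":[[0,0.1,0],[0,0,0],[0,0,0],[0,0,0],[0,0,0],[0,0,0],[0,0,0],[0,0,0],[0,0,0],[0,0,0]],"gripper":[0.5,0.5,0.5,0.5,0.5,0.5,0.5,-1,-1,-1]}' 40
python3 -m inch '{"delta_pos":[[0,0,0],[0,0,0],[0,-0.5,0],[0,-1,0],[0,-1,0],[0,-1,0],[0,-1,0],[0,-1,0],[0,-1,0],[0,-1,0]],"turn":[[0,0,0],[0,0,0],[0,0,0],[0,0,0],[0,0,0],[0,0,0],[0,0,0],[0,0,0],[0,0,0],[0,0,0]],"gripper":[-1,-1,-1,-1,-1,-1,-1,-1,-1,-1]}' 40
python3 - <<'E'
from h import *
p,d=read_camera('scene'); cv2.imwrite("pics/scene5.png",p[:,:,::-1])
to(.418,-.127,.15,1.8)
E
```

```text
time_s: 19.5
eef_pos: [0.6316, 0.2173, 0.008]
eef_rot: [-90.0, -0.0, 54.7]
ft_force: [-0.1, -1.2, 0.2]
opening: 0.0417
time_s: 20.75
eef_pos: [0.6313, 0.2172, 0.1596]
eef_rot: [-90.0, -0.0, 54.7]
ft_force: [1.1, 1.1, -1.7]
opening: 0.0358
t20.80 p [0.6325 0.2175 0.1624] r [-90.2  -0.2  54.7] q [ 13.9  34.4  74.1   0.   71.2 -40.8] F [ 2.1 -0.   2. ] op 0.0357
shift units [-20.26   0.55  -1.2 ] turn units [0.01 6.15 0.03]
shift units after turn [-11.26   0.62 -16.88]
```

View pics/scene5.png

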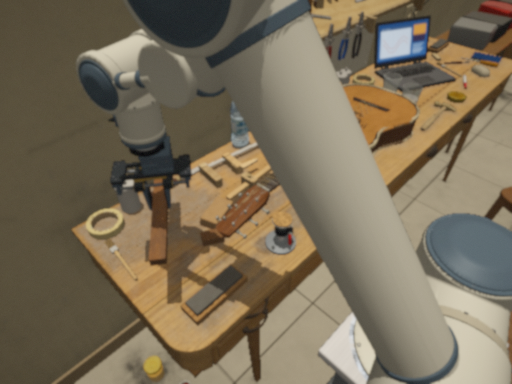

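```bash
python3 -m inch '{"delta_pos":[[0,-0.1,0],[0,-0.1,0],[0,-0.1,0],[0,-0.1,0],[0,0,0],[0,0,0],[0,0,0],[0,0,0],[-0.3,0,-0.5],[-0.6,0,-0.9]],"turn":[[0,0.4,0],[0,0.8,0],[0,0.9,0],[0,0.9,0],[0,0.9,0],[0,0.9,0],[0,0.8,0],[0,0.55,0],[0,0,0],[0,0,0]],"gripper":[-1,-1,-1,-1,-1,-1,-1,-1,-1,-1]}' 40
python3 -c "
from h import *
to(.418,-.127,.165,1.8)"
```

```text
time_s: 22.05
eef_pos: [0.6137, 0.1881, 0.1657]
eef_rot: [-90.0, -0.0, 2.0]
ft_force: [0.9, -0.4, -2.3]
opening: 0.0356
t22.05 p [0.6137 0.1881 0.1657] r [-90.  -0.   2.] q [11.7 32.3 77.8 -0.  69.9  9.7] F [ 0.9 -0.4 -2.3] op 0.0356
shift units [-10.33   0.03 -15.4 ] turn units [-0.    0.02  0.  ]
shift units after turn [-10.28   0.03 -15.44]
```

```bash
python3 -m inch '{"delta_pos":[[-0.65,0,-0.97],[-0.65,0,-0.97],[-0.65,0,-0.97],[-0.65,0,-0.97],[-0.65,0,-0.97],[-0.65,0,-0.97],[-0.65,0,-0.97],[-0.65,0,-0.97],[-0.65,0,-0.97],[-0.65,0,-0.97]],"turn":[[0,0,0],[0,0,0],[0,0,0],[0,0,0],[0,0,0],[0,0,0],[0,0,0],[0,0,0],[0,0,0],[0,0,0]],"gripper":[-1,-1,-1,-1,-1,-1,-1,-1,-1,-1]}' 40
python3 -m inch '{"delta_pos":[[-0.65,0,-0.97],[-0.65,0,-0.97],[-0.65,0,-0.97],[-0.65,0,-0.97],[-0.65,0,-0.97],[-0.4,0,-0.5],[0,0,0],[0,0,0],[0,0,0],[0,0,0]],"turn":[[0,0,0],[0,0,0],[0,0,0],[0,0,0],[0,0,0],[0,0,0],[0,0,0],[0,0,0],[0,0,0],[0,0,0]],"gripper":[-1,-1,-1,-1,-1,-1,-1,-1,-1,-1]}' 40
python3 - <<'E'
from h import *
to(.418,-.127,.112,1.8)
for n in ("scene","top"):
    p,d=read_camera(n); cv2.imwrite(f"pics/{n}6.png",p[:,:,::-1])
p=cv2.imread('pics/top6.png'); a=cv2.resize(p[180:270,210:390],None,fx=4,fy=4,interpolation=cv2.INTER_CUBIC)
cv2.imwrite('pics/z6.png',a)
E
```

```text
time_s: 23.3
eef_pos: [0.4895, -0.0106, 0.1655]
eef_rot: [-90.0, -0.0, 1.9]
ft_force: [0.8, -0.8, -2.1]
opening: 0.0358
time_s: 24.55
eef_pos: [0.4211, -0.1183, 0.1654]
eef_rot: [-90.0, -0.0, 1.9]
ft_force: [-0.7, 0.4, -1.9]
opening: 0.0361
t24.55 p [ 0.4211 -0.1183  0.1654] r [-90.   -0.    1.9] q [-23.5  17.1 106.    0.   56.9 -25.4] F [-0.7  0.4 -1.9] op 0.0361
shift units [-0.17  2.67 -0.43] turn units [-0.    0.01  0.  ]
shift units after turn [-0.17  2.67 -0.43]
```

View pics/z6.png

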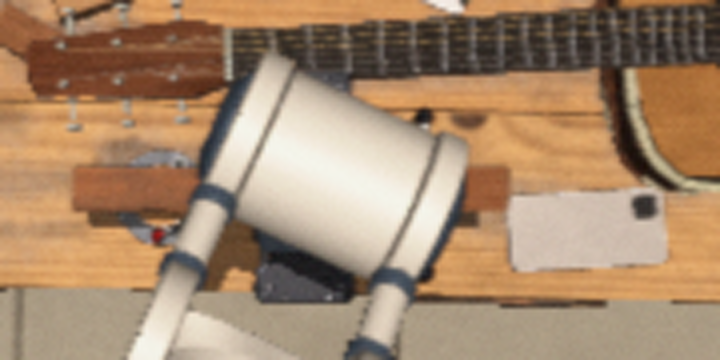

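View pics/scene6.png

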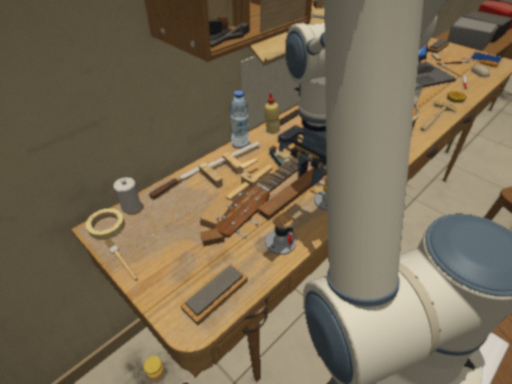

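```bash
python3 -m inch '{"delta_pos":[[-0.08,0.4,-0.2],[-0.08,0.5,-0.2],[0,0.5,0],[0,0.5,0],[0,0.4,0],[0,0.3,0],[0,0.15,0],[0,0.1,0],[0,0,0],[0,0,0]],"turn":[[0,0,0],[0,0,0],[0,0,0],[0,0,0],[0,0,0],[0,0,0],[0,0,0],[0,0,0],[0,0,0],[0,0,0]],"gripper":[-1,-1,-1,-1,-1,-1,-1,-1,-1,-1]}' 40
python3 - <<'E'
from h import *
st()
a=onz('top',228.3,227.3,.18);b=onz('top',337,227,.18);print(a,b,(a+b)/2)
E
```

```text
time_s: 25.9
eef_pos: [0.418, -0.1268, 0.1086]
eef_rot: [-90.0, -0.0, 1.8]
ft_force: [0.8, 0.5, -2.8]
opening: 0.0357
t25.90 p [ 0.418  -0.1268  0.1086] r [-90.   -0.    1.8] q [-24.7  22.5 109.9  -0.   47.5 -26.6] F [ 0.8  0.5 -2.8] op 0.0357
[0.41475388 0.06133952 0.18      ] [ 0.42392346 -0.29689255  0.18      ] [ 0.41933867 -0.11777651  0.18      ]
```

Still hanging freely (–2.8 N). Ease down in 0.5 mm steps.

```bash
python3 -m inch '{"delta_pos":[[0,0.025,0],[0,0.025,0],[0,0,0],[0,0,0],[0,0,0],[0,0,0],[0,0,0],[0,0,0],[0,0,0],[0,0,0]],"turn":[[0,0,0],[0,0,0],[0,0,0],[0,0,0],[0,0,0],[0,0,0],[0,0,0],[0,0,0],[0,0,0],[0,0,0]],"gripper":[-1,-1,-1,-1,-1,-1,-1,-1,-1,-1]}' 40
python3 -m inch '{"delta_pos":[[0,0.03,0],[0,0.03,0],[0,0,0],[0,0,0],[0,0,0],[0,0,0],[0,0,0],[0,0,0],[0,0,0],[0,0,0]],"turn":[[0,0,0],[0,0,0],[0,0,0],[0,0,0],[0,0,0],[0,0,0],[0,0,0],[0,0,0],[0,0,0],[0,0,0]],"gripper":[-1,-1,-1,-1,-1,-1,-1,-1,-1,-1]}' 40
```

```text
time_s: 27.15
eef_pos: [0.418, -0.1268, 0.1077]
eef_rot: [-90.0, -0.0, 1.8]
ft_force: [-2.3, 1.0, 7.0]
opening: 0.0359
time_s: 28.4
eef_pos: [0.4181, -0.1269, 0.1074]
eef_rot: [-90.0, -0.1, 1.8]
ft_force: [-8.6, 2.6, 36.8]
opening: 0.0356
```

```bash
python3 -m inch '{"delta_pos":[[0,-0.04,0],[0,0,0],[0,0,0],[0,0,0],[0,0,0],[0,0,0],[0,0,0],[0,0,0],[0,0,0],[0,0,0]],"turn":[[0,0,0],[0,0,0],[0,0,0],[0,0,0],[0,0,0],[0,0,0],[0,0,0],[0,0,0],[0,0,0],[0,0,0]],"gripper":[-1,-1,-1,-1,-0.1,0,0.1,0.2,0.3,0.3]}' 10
python3 -c "
from h import *
st()"
```

```text
time_s: 29.65
eef_pos: [0.4179, -0.1268, 0.107]
eef_rot: [-90.0, 0.0, 1.8]
ft_force: [-0.9, -0.1, -0.3]
opening: 0.0598
t29.65 p [ 0.4179 -0.1268  0.107 ] r [-90.    0.    1.8] q [-24.7  22.7 110.   -0.   47.3 -26.6] F [-0.9 -0.1 -0.3] op 0.0598
```

```bash
python3 -m inch '{"delta_pos":[[0,-0.5,0],[0,-1,0],[0,-1,0],[0,-1,0],[0,-1,0],[0,-1,0],[0,-1,0],[-0.4,0,-1],[-0.4,0,-1],[-0.4,0,-1]],"turn":[[0,0,0],[0,0,0],[0,0,0],[0,0,0],[0,0,0],[0,0,0],[0,0,0],[0,0,0],[0,0,0],[0,0,0]],"gripper":[0.3,0.3,0.3,0.3,0.3,0.3,0.3,0.3,0.3,0.3]}' 10
python3 -m inch '{"delta_pos":[[-0.4,0,-1],[-0.4,0,-1],[-0.4,0,-1],[-0.4,0,-1],[-0.4,0,-1],[-0.4,0,-1],[-0.4,0,-1],[-0.4,0,-1],[-0.4,0,-1],[-0.4,0,-1]],"turn":[[0,0,0],[0,0,0],[0,0,0],[0,0,0],[0,0,0],[0,0,0],[0,0,0],[0,0,0],[0,0,0],[0,0,0]],"gripper":[0.3,0.3,0.3,0.3,0.3,0.3,0.3,0.3,0.3,0.3]}' 10
python3 -m inch '{"delta_pos":[[-0.4,0,-1],[-0.4,0,-1],[-0.4,0,-1],[-0.4,0,-1],[-0.4,0,-1],[-0.4,0,-1],[-0.4,0,-1],[-0.4,0,-1],[0,0,0],[0,0,0]],"turn":[[0,0,0],[0,0,0],[0,0,0],[0,0,0],[0,0,0],[0,0,0],[0,0,0],[0,0,0],[0,0,0],[0,0,0]],"gripper":[0.3,0.3,0.3,0.3,0.3,0.3,0.3,0.3,0.3,0.3]}' 10
python3 - <<'E'
from h import *
st()
cs=[]
for n in ("scene","top"):
    p,d=read_camera(n); cv2.imwrite(f"pics/{n}7.png",p[:,:,::-1]); np.save(f'{n}7.npy',d)
D=np.median([read_camera('top')[1] for _ in range(5)],0); C=cloud('top',D)
m=(C[...,0]>.38)&(C[...,0]<.46)&(C[...,1]>-.34)&(C[...,1]<.1)&(C[...,2]>.112)&(C[...,2]<.14)
P=C[m]; print(len(P),cv2.minAreaRect((P[:,:2]*1000).astype('f4'))); A=np.c_[P,np.ones(len(P))]; k=np.linalg.lstsq(A[:,[0,1,3]],P[:,2],rcond=None)[0]; print('slopes',k[:2],'z at pads',[k@[x,y,1] for x,y in ((.4146,-.0109),(.422,-.244))])
a=cv2.imread('pics/top7.png')[180:270,210:390]; cv2.imwrite('pics/z7.png',cv2.resize(a,None,fx=4,fy=4,interpolation=cv2.INTER_CUBIC))
E
```

```text
time_s: 30.9
eef_pos: [0.3956, -0.1881, 0.2378]
eef_rot: [-90.0, -0.0, 1.8]
ft_force: [0.5, 0.3, 0.3]
opening: 0.0596
time_s: 32.15
eef_pos: [0.3219, -0.391, 0.2374]
eef_rot: [-90.0, -0.0, 1.8]
ft_force: [0.2, 0.3, 0.2]
opening: 0.0597
time_s: 33.4
eef_pos: [0.2635, -0.5517, 0.2369]
eef_rot: [-90.0, 0.0, 1.8]
ft_force: [0.6, -0.4, 0.6]
opening: 0.0592
t33.40 p [ 0.2635 -0.5517  0.2369] r [-90.    0.    1.8] q [-70.1  26.   77.3   0.   76.7 -71.9] F [ 0.6 -0.4  0.6] op 0.0592
1124 ((418.1536560058594, -126.56689453125), (34.318824768066406, 357.05279541015625), 1.302860975265503)
slopes [ 0.00182957 -0.00213931] z at pads [np.float64(0.12194338832110353), np.float64(0.12245560021263281)]
```

View pics/z7.png

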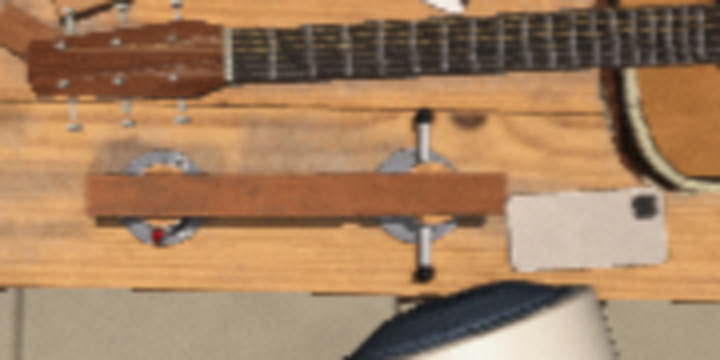

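View pics/scene7.png

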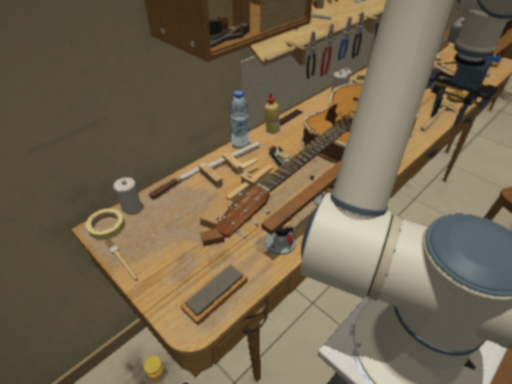

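```bash
python3 -c "
from h import *
st(); print(r.sign_off())"
```

```text
t33.75 p [ 0.2637 -0.5517  0.2371] r [-90.   -0.    1.9] q [-70.1  26.   77.3   0.   76.7 -71.9] F [ 0.   0.5 -0.7] op 0.0596
the job is handed in; nothing more can be done
None
```

I wound the collar up a little over one turn, about 12.9 mm, by straddling the bar with the fingers in two strokes. Then I picked up the neck blank at its middle, laid it across both pads, let go and moved the arm clear. I handed the job in at about 34 s.

- **Pad heights:** the overhead depth picture put the screw pad at 100.5 mm and the plain pad at 100.0 mm. After placing, the blank's top read 122.5 mm and 121.9 mm over those pads. That is a tilt of about 0.003 rad.
- **Position:** the blank's centreline passes within about 1 mm of the middle of each pad.
- **Contact and neighbours:** the lowering push read 37 N at the wrist before I eased it off. I did not measure the blank's contact force on each pad separately. In the final pictures the oilstone, glue brush, sanding block, walnut offcut and phone look unmoved, but I judged that by eye only.
- **Check that failed:** one script to refine the blank's pose by colour in both pictures stopped with an error. I used the overhead depth fit and a hand-read scene view instead. They agreed on the blank's angle to about 0.1° and on its centre to about 8 mm.

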